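# Hold a bevelled moulding in the sawing board for the cut

## Task

Pick up the bevelled ebony moulding and set it down, without dropping it, on the bed of the wooden sawing board: its bevel up and on the side away from the fence, its straight back along the fence and its left end butted up to the aluminium stop block. Then put the fingers on it somewhere between the stop block and the saw slot and, with one firm diagonal push of ten to fifteen newtons, in towards the fence and down onto the bed at once, hold it tight against both, and finish while still holding it like that, ready to be sawn. Leave the other things on the bench where they are.

Things in the scene. Friction and masses are not known exactly. Their poses are not given: they have to be found in the camera images.
- moulding: The workpiece: black ebony bar, 150 mm long (y), 46 wide (x), 42 high (z), about 0.28 kg, loose on the bench. A 45 degree bevel, 16 x 16 mm, runs along its whole -x top edge: the -x face is upright up to 26 mm, the flat top 30 mm wide; the +x face (straight back) is upright over 42 mm. Origin: centre of the underside. Starts turned -0.9 to 0.9 rad about z from world axes (bevel towards the robot).
- bevel (a point): Middle of the moulding's sloping bevel face (22.6 mm wide along the slope), 15 mm from the moulding's middle plane towards its -x side, 34 mm above its underside. Axes as the moulding; the bevel faces -x and up at 45 degrees.
- moulding_back (a point): Middle of the lower edge of the moulding's straight back (+x) face; this face goes against the fence. Axes as the moulding.
- moulding_end (a point): Middle of the lower edge of the moulding's +y (left) end face; this end goes against the stop block. Axes as the moulding.
- jig: The sawing board as a whole, fixed to the bench. Origin: on the bench under the middle of the bed. x points across the bed towards the fence (away from the robot, within 0.2 rad of world x), y along the fence (to the left), z up.
- bed: The sawing board's flat beech bed, 150 mm (x, from -75 to +75) by 260 mm (y, from -130 to +130), 18 mm thick, same frame as jig; its top is 18 mm above the bench. Bed and fence are waxed: the polished moulding slides on them at a friction of about 0.3.
- fence: The sawing board's beech fence, same frame as jig: a straight wall along y over the full 260 mm, 24 mm thick (x from 45 to 69 mm), standing 38 mm above the bed, cut through by the 3 mm saw slot. 120 mm of bed lie free in front of it.
- fence_face (a point): Point on the fence's face towards the robot, at bed level, in the middle of the fence's length (jig x = 45, y = 0, z = 18 mm). Axes as the jig; the face lies in the plane x = 0.
- saw_slot (a point): The 3 mm saw slot through the fence, at the fence's face and bed level (jig y = -45 mm). Axes as the jig. The slot runs on as a dark line across the bed. The moulding reaches across it when it is against the stop.
- stop: Aluminium length stop, clamped immovably on the fence left of the saw slot, 80 to 125 mm from it (varies): a block on the bed reaching 40 mm out from the fence, 28 mm wide (y from 0 to 28) and 40 mm high, with an 8 mm strap on top that bridges the fence (top 48 mm above the bed). Origin and axes as point stop_face.
- stop_face (a point): Point on the stop block's -y face (its right face, the one that the moulding butts against), at bed level and at the fence's face. Axes as the jig; the face lies in the plane y = 0 and reaches from the fence to x = -40 mm.
- square_bar: Bystander: a square-edged black ebony bar without a bevel, 40 x 120 x 32 mm, lying about 9 cm behind the moulding. Not the workpiece. Origin: centre of the underside.
- puck: Bystander: aluminium timing puck, a disc 56 mm across, 16 mm high. Origin: centre of the underside.
- anchor: Bystander: small steel escapement anchor lying flat, about 40 x 75 mm, up to 12 mm high. Origin: under its arbor.
- pendulum: Bystander: nickel pendulum rod, 210 mm long (its x) with a brass bob, 22 mm high, lying on the bench. Origin: under the rod's middle.
- pyramid_case: Bystander: ebony metronome in its pyramid case, 124 mm square, 215 mm tall. Origin: centre of the underside.
- backsaw: Bystander: brass-backed tenon saw with a walnut handle, lying flat, 310 x 100 mm, 22 mm high. Origin: at the heel of the blade; the blade points along its x.

How it is judged (in metres and radians):
On the way:
1. the moulding lies flat on the sawing board's bed (z of moulding in the frame of jig between 0.015 and 0.021 m and angle between moulding's own z axis and vertical below 0.04 rad and x of moulding in the frame of jig between -0.07 and 0.045 m and y of moulding in the frame of jig between -0.12 and 0.12 m and contact force between moulding and bed above 0.5 N), for 0.2 s.
At the end, for the whole second after the job is handed in: Held for the last second: flat on the bed, back and left end within 3 mm of fence and stop, parallel to the fence (0.025 rad), still; fingers push over 5 N, fence bears over 2.5 N, bed over 6 N; grasp point between the stop's face and 12 mm short of the saw slot (z of moulding in the frame of jig between 0.015 and 0.021 m and angle between moulding's own z axis and vertical below 0.04 rad and x of moulding_back in the frame of fence_face above -0.003 m and angle between the y axis of moulding and the y axis of jig, either way round below 0.025 rad and y of moulding_end in the frame of stop_face between -0.003 and 0.003 m and contact force between moulding and fence above 2.5 N and contact force between moulding and bed above 6 N and contact force between the fingers and moulding above 5 N and y of the grasp point in the frame of saw_slot above 0.012 m and y of the grasp point in the frame of stop_face below 0 m and linear speed of moulding below 0.01 m/s); the arm keeps its last pose, push and grip.
It fails at once if the moulding dropped or flung: faster than 0.6 m/s while not in the fingers (linear speed of moulding above 0.6 m/s and contact force between the fingers and moulding below 0.3 N).
It fails at once if a bystander (square bar, puck, anchor, pendulum, pyramid case or saw) shifted by more than 20 mm (distance of any of square_bar, puck, anchor, pendulum, pyramid_case, backsaw from where it was at the start of the episode above 0.02 m).
It also fails if it takes over 59 s, if anything falls off the work surface, if the arm or the gripper's body presses on something with over 40 N, if the wrist force passes 120 N, or if a joint passes its speed limit or range.

## Robot

A 6-joint arm with a two-finger parallel gripper is mounted at the origin on the work surface. World frame = base frame: x ahead of the robot, y to its left, z up, the work surface at z = 0. Lengths are in m, angles in degrees, forces in N, time in s.
With the tool pointing down it reaches from about 0.25 to 0.725 m from the base axis. Payload 9.7 kg.
Tool frame: the origin (TCP) lies between the finger pads; the fingertips stand 11 mm ahead of it and the grasp point (between the pads) lies 8 mm behind it; y points along the fingers, x is the direction in which the jaws open and shut, and the axes are right-handed (so a half turn about y gives the same grasp; the last joint's range is limited). The gripper opens to 85 mm and grips with 20 to 120 N. Pads are 22 mm wide; open, the fingers measure 114 mm over their backs; the gripper's body (76 mm by 85 mm) begins 54 mm behind the grasp point. The pads swing forward as they close: fully open they stand 13 mm farther back than shut.
Start: joints at [-66.406, 4.979, 10.078, 95.1, 0, 90], TCP at [0.22, -0.504, 0.242] pointing down, gripper open.
Joint ranges: [-179.16, 179.16], [-48.56, 103.87], [-65.8, 70.77], [-126.05, 130.52], [-82.76, 87.17], [-180, 180]. Speed limits (degrees/s): [127.2, 127.2, 147.25, 180, 180, 180].

## Interface

Orientations are given as [roll, pitch, yaw] about the fixed x, y, z axes, in that order (R = Rz(yaw) Ry(pitch) Rx(roll)).
In Python, from workcell import bot, vision gives the robot as it stands. The module is installed in compiled form; this text tells all that it offers.
- The arm moves only by the shell command python3 -m crank 'ROWS' [OPENING] [FORCE]. ROWS is text: rows parted by semicolons, each of 6 numbers parted by spaces: the shift along the tool's x, y, z in m, then the turn, a rotation vector about the tool's x, y, z in rad. A call has 1 to 8 rows; each row is the pose to reach, as a shift and turn from the pose commanded when the call began, along the tool's axes at that moment; what a row does not reach only later rows make up. A row lasts 1/10 s, in which the tool goes at most 50 mm and 8.59 degrees, less where a joint would pass 70% of its speed; a pose out of reach is approached as far as the arm can. A call with a gripper value outside its range is refused whole. OPENING is the gripper's target within -1 to 1 (shut at 1, half-way at 0, fully open at -1), set as the call begins (- or left out, the last holds). The fingers move at their own pace and stop on an object; FORCE is the grip in N (left out, the last holds). Time passes only in rows, so rows that repeat a pose let the fingers close. It gives the time, the measured TCP pose, the force and the opening at its end, in the units of the state.
- bot.get_obs(): the state, without advancing time (a new reading comes with each control period).
- vision.camera(name): name is "side" or "top"; returns the picture (400x640x3 uint8, red, green, blue); there is no depth.
- vision.get_calibration(name): a dict with "fx", "fy", "cx", "cy" (pixels), "rvec" (rotation vector, rad) and "tvec" (3), from world to camera coordinates, as OpenCV has them. Camera axes: x right, y down, z forward; pixel columns grow to the right and rows downward; lengths in m; the calibration is good to about 2 mm. A picture is of the moment at which its call begins. get_calibration takes no time and is no camera call.
- bot.job_done(): hands the job in, once; it reports no verdict.
The state is a dict: "time": time; "q": joint angles; "qd": joint speeds; "joint_efforts": joint torques, N m; "ee_pos": TCP position; "tcp_rot": TCP orientation; "wrist_force": force on the tool from outside, world axes, zero at the start; "torque": the same for the moment, N m; "opening": finger opening in m.
Only numpy, scipy, OpenCV 4.12 (cv2) and the standard library are available. Lean on these libraries where they do the work, as an engineer would, in place of code of your own. Each camera call takes 0.05 s, during which the arm holds its last target. There are 200 camera calls.

## Working session

There is one attempt and no reset: what is moved stays moved. The work goes in short steps, Python scripts to look and compute and a shell command to move; the robot and the scene stay as the last step left them, time stands still between calls to the robot, and variables do not carry over. Pictures are saved under pics/ and viewed, about 8 in all and at most 12, crops included, and the job is handed in when it is done.

```bash
mkdir -p pics
python3 - <<'E'
from workcell import bot, vision
import cv2
for n in ["top","side"]:
    cv2.imwrite(f"pics/{n}0.png",vision.camera(n)[:,:,::-1]); print(vision.get_calibration(n))
print(bot.get_obs())
E
```

```text
{'fx': 364.24541100881004, 'fy': 364.24541100881004, 'cx': 320.71435366426647, 'cy': 197.5421012864563, 'rvec': array([ 2.18413317, -2.16474284,  0.07847791]), 'tvec': array([-0.02123808,  0.60322065,  1.2513027 ])}
{'fx': 390.84200762848644, 'fy': 390.84200762848644, 'cx': 319.72669290183154, 'cy': 203.56168790974687, 'rvec': array([ 0.51186813, -2.74737551,  1.05879259]), 'tvec': array([0.54072771, 0.1754932 , 0.98547643])}
{'time': 0.1, 'q': array([-6.64059575e+01,  5.00946464e+00,  1.00370741e+01,  9.50985434e+01,
       -1.18882121e-03,  9.00015272e+01]), 'qd': array([ 0.04033014, -0.0491247 ,  0.1243031 ,  0.0161342 ,  0.0244836 ,
        0.00544545]), 'joint_efforts': array([-2.13364576e-03, -5.21560156e+01,  4.65653229e+01,  1.59656868e-02,
       -7.59744216e-05,  5.55778314e-06]), 'ee_pos': array([ 0.22005658, -0.50384661,  0.24162221]), 'tcp_rot': array([-9.00011907e+01,  7.09339206e-02, -6.64074848e+01]), 'wrist_force': array([ 0.25050979,  0.22126729, -0.61224667]), 'torque': array([ 0.06191982,  0.04671532, -0.01142876]), 'opening': 0.08531828881204324}
```

View pics/top0.png

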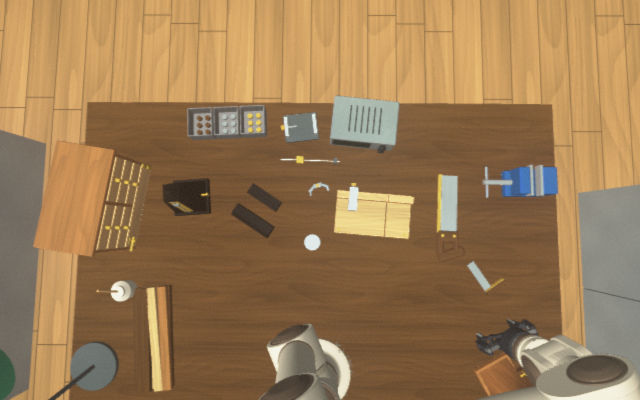

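View pics/side0.png

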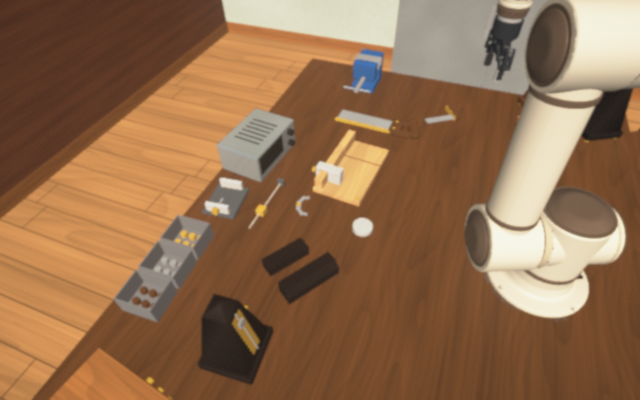

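The top view shows the workpiece at about (253,220), with the square bar behind it at (264,197). The board is at (373,214) and the stop at (353,198). Next I'll zoom in for edges.

```bash
cat > h.py <<'E'
import numpy as np, cv2
from workcell import bot, vision
def ray(n,uv,z):
    c=vision.get_calibration(n); R=cv2.Rodrigues(c['rvec'])[0]
    C=-R.T@c['tvec']; uv=np.atleast_2d(uv).astype(float)
    d=np.c_[(uv[:,0]-c['cx'])/c['fx'],(uv[:,1]-c['cy'])/c['fy'],np.ones(len(uv))]@R
    return C+d*((z-C[2])/d[:,2])[:,None]
def proj(n,P):
    c=vision.get_calibration(n); K=np.array([[c['fx'],0,c['cx']],[0,c['fy'],c['cy']],[0,0,1]])
    return cv2.projectPoints(np.atleast_2d(P).astype(float),c['rvec'],c['tvec'],K,None)[0][:,0]
def crop(n,x0,y0,w,h,s,f,img=None):
    img=vision.camera(n) if img is None else img
    a=cv2.resize(img[y0:y0+h,x0:x0+w,::-1],None,fx=s,fy=s,interpolation=cv2.INTER_CUBIC)
    cv2.imwrite(f,a); return a
E
python3 - <<'E'
from h import *
t=cv2.imread('pics/top0.png')[:,:,::-1]; s=cv2.imread('pics/side0.png')[:,:,::-1]
# average several for lower noise
A=crop('top',225,175,200,75,4,'',t) if 0 else cv2.resize(t[175:250,225:425,::-1],None,fx=4,fy=4,interpolation=cv2.INTER_CUBIC)
B=cv2.resize(s[125:305,255:395,::-1],None,fx=3,fy=3,interpolation=cv2.INTER_CUBIC)[:540]
A=np.clip(A.astype(float)*1.0,0,255)
C=np.zeros((300,800,3)); C[:]=A
cv2.imwrite('pics/t1.png',C)
B=cv2.resize(B,None,fx=1,fy=1); g=(255*(B/255.)**.6)
cv2.imwrite('pics/s1.png',g)
for n,i in(('top',t),('side',s)):
    m=(i.max(2)<42).astype(np.uint8); m=cv2.morphologyEx(m,cv2.MORPH_OPEN,np.ones((3,3)))
    k,l,st,c=cv2.connectedComponentsWithStats(m)
    for j in range(1,k):
        if 120<st[j,4]<3000 and 200<c[j,0]<360 and 170<c[j,1]<310:
            ct=max(cv2.findContours((l==j).astype(np.uint8),0,1)[0],key=len)
            r=cv2.minAreaRect(ct); print(n,c[j],st[j,4],r,cv2.boxPoints(r).round(1).tolist())
E
```

```text
[ WARN:0@0.538] global loadsave.cpp:1063 imwrite_ Unsupported depth image for selected encoder is fallbacked to CV_8U.
```

View pics/t1.png

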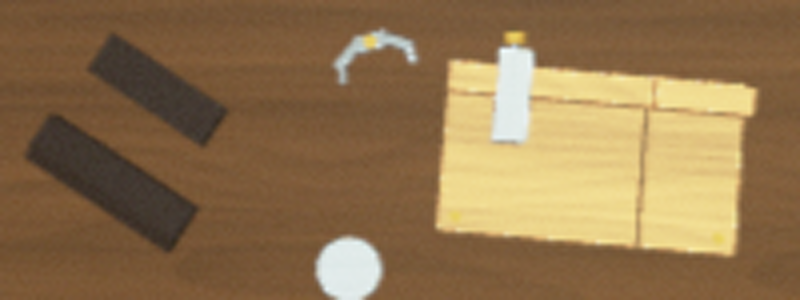

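View pics/s1.png

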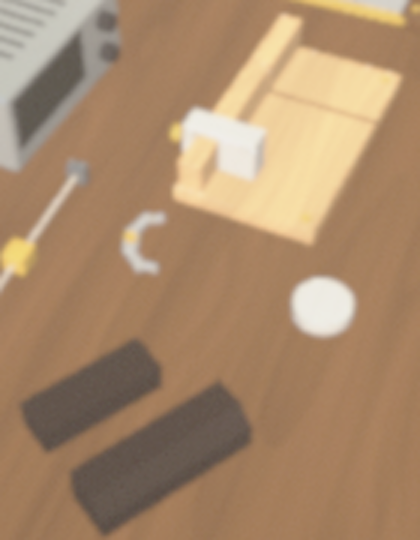

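The crops show the workpiece as a dark rectangle with corners near (50,115), (25,152), (170,250) and (198,208) in t1. The board's front edge runs from (437,230) to (735,255), the slot is at x≈640 and the stop block at (498–530, 50–142). I'll fit the edges numerically.

```bash
cat > meas.py <<'E'
from h import *
def avg(n,k=6): return np.mean([vision.camera(n).astype(float) for _ in range(k)],0)
def dark(img,n,thr=0.5,near=None):
    # dark vs wood: red channel, half-way threshold on 4x image
    u=cv2.resize(img,None,fx=4,fy=4,interpolation=cv2.INTER_CUBIC)[:,:,0]
    return u
E
python3 - <<'E'
from meas import *
for n in('top','side'):
    c=vision.get_calibration(n); R=cv2.Rodrigues(c['rvec'])[0]; print(n,'C',-R.T@c['tvec'])
T=avg('top'); S=avg('side'); np.save('T.npy',T); np.save('S.npy',S)
toF=lambda p:(np.asarray(p,float)+.5)/4-.5
for n,I,box in(('top',T,(225,175,75,75)),('side',S,(255,230,95,80))):
    x,y,w,h=box
    u=cv2.resize(I,None,fx=4,fy=4,interpolation=cv2.INTER_CUBIC)[y*4:(y+h)*4,x*4:(x+w)*4,0]
    wood=np.median(u); dk=np.percentile(u,2); print(n,'wood',wood,dk)
    m=(u<(np.median(u[u>(wood+dk)/2])+dk)/2+ -2).astype(np.uint8)
    m=cv2.morphologyEx(m,cv2.MORPH_OPEN,np.ones((7,7)))
    k,l,st,ce=cv2.connectedComponentsWithStats(m)
    for j in range(1,k):
        if st[j,4]>1500:
            ct=max(cv2.findContours((l==j).astype(np.uint8),0,1)[0],key=len)
            r=cv2.minAreaRect(ct); b=toF(cv2.boxPoints(r)+[x*4,y*4])
            hull=cv2.approxPolyDP(cv2.convexHull(ct),6,True)[:,0]
            print(n,st[j,4],np.round(r[2],1),np.array(r[1])/4,b.round(2).tolist(),'poly',toF(hull+[x*4,y*4]).round(1).tolist())
            if n=='top':print(ray(n,b,.02).round(4).tolist())
# board
U=cv2.resize(T,None,fx=4,fy=4,interpolation=cv2.INTER_CUBIC); br=U[:,:,0]
def edge(horiz,fixed,lo,hi,thr):
    P=[]
    for f in fixed:
        v=(br[lo:hi,f] if horiz else br[f,lo:hi])-thr
        i=np.where(np.sign(v[:-1])!=np.sign(v[1:]))[0]
        if len(i): i=i[0]; e=lo+i+v[i]/(v[i]-v[i+1]); P.append((f,e) if horiz else (e,f))
    return toF(P)
o=np.array([900,700])
fr=edge(True,range(900+455,900+720,4),700+205,700+275,165)
lf=edge(False,range(700+150,700+218,4),900+425,900+460,165)
rt=edge(False,range(700+150,700+240,4),900+715,900+765,165)
def line(P):
    vx,vy,px,py=cv2.fitLine(P.astype(np.float32),cv2.DIST_HUBER,0,.01,.01).ravel(); return np.array([px,py]),np.array([vx,vy])
for nm,P in(('front',fr),('left',lf),('right',rt)):
    W=ray('top',P,.018)[:,:2]; p,d=line(W); print(nm,p.round(4),np.degrees(np.arctan2(d[1],d[0])).round(2),len(P),np.abs((W-p)@[-d[1],d[0]]).max().round(4))
E
```

```text
top C [ 0.49848319 -0.02933823  1.29643296]
side C [0.29126463 0.68949881 0.85679893]
top wood 117.84846540292105 61.26659146308898
top 6232 33.7 [35.08478928 11.4406929 ] [[246.22, 192.11], [252.57, 182.59], [281.76, 202.05], [275.41, 211.57]] poly [[252.1, 183.6], [280.9, 201.6], [275.9, 210.6], [247.4, 192.6]]
[[0.6208, 0.2472, 0.02], [0.6548, 0.2256, 0.02], [0.5867, 0.121, 0.02], [0.553, 0.1427, 0.02]]
top 9683 33.8 [44.52061844 13.95384407] [[229.9, 213.45], [237.66, 201.85], [274.65, 226.63], [266.89, 238.22]] poly [[237.1, 203.4], [273.6, 226.1], [267.1, 237.4], [231.4, 214.1]]
[[0.545, 0.3027, 0.02], [0.5861, 0.2765, 0.02], [0.5003, 0.1443, 0.02], [0.4598, 0.1707, 0.02]]
side wood 113.90606649716696 48.68202454487483
side 13862 60.3 [19.31840897 48.34253693] [[259.56, 259.7], [301.53, 235.71], [311.12, 252.49], [269.14, 276.47]] poly [[301.6, 238.9], [307.9, 246.9], [307.9, 253.1], [269.4, 274.6], [262.9, 265.4], [261.9, 258.9], [298.1, 238.1]]
side 23466 58.4 [24.79636002 63.43216705] [[274.83, 283.25], [328.86, 250.0], [341.85, 271.12], [287.83, 304.36]] poly [[334.6, 259.4], [337.9, 271.9], [288.6, 302.9], [279.4, 290.6], [278.4, 281.6], [326.4, 252.4]]
front [ 0.4745 -0.1675] 85.65 67 0.0009
left [ 0.5222 -0.0633] -4.53 17 0.0008
right [ 0.5152 -0.3269] -4.03 23 0.0011
```

```bash
cat >> h.py <<'E'
from scipy.spatial.transform import Rotation as Ro
YJ=-4.35; EX=np.array([np.cos(np.radians(YJ)),np.sin(np.radians(YJ)),0]); EY=np.array([-EX[1],EX[0],0])
OJ=np.array([.5474,-.1972,0])
def jig(x,y,z): return OJ+EX*x+EY*y+[0,0,z]
def go(p,R=None,o=None):
    "print shift (tool axes) and rotvec from measured pose to world p, tool rotation R"
    o=o or bot.get_obs(); r0=Ro.from_euler('xyz',o['tcp_rot'],degrees=True); R=R or r0
    print('pos',o['ee_pos'].round(4),'rot',o['tcp_rot'].round(2),'F',o['wrist_force'].round(1),'open',round(o['opening'],4),'t',o['time'])
    rv=(r0.inv()*R).as_rotvec()
    print('rows:',r0.inv().apply(np.asarray(p)-o['ee_pos']).round(4),rv.round(4),'deg',np.degrees(np.linalg.norm(rv)).round(1),'q',o['q'].round(1))
down=lambda yaw: Ro.from_euler('xyz',[-90,0,yaw],degrees=True)
E
python3 - <<'E'
from meas import *
T=np.load('T.npy'); toF=lambda p:(np.asarray(p,float)+.5)/4-.5
b=np.array([[229.9,213.45],[237.66,201.85],[274.65,226.63],[266.89,238.22]]) # fl, bl, br, fr
# moments angle
x,y,w,h=225,175,75,75
u=cv2.resize(T,None,fx=4,fy=4,interpolation=cv2.INTER_CUBIC)[y*4:(y+h)*4,x*4:(x+w)*4,0]
m=cv2.morphologyEx((u<88).astype(np.uint8),cv2.MORPH_OPEN,np.ones((7,7))); k,l,st,ce=cv2.connectedComponentsWithStats(m)
j=1+np.argmax(st[1:,4]); ys,xs=np.where(l==j); P=ray('top',toF(np.c_[xs+x*4,ys+y*4]),.02)[:,:2]
c=P.mean(0); d=np.linalg.svd(P-c,full_matrices=False)[2][0]; d*=np.sign(d[1]); yaw=np.degrees(np.arctan2(d[1],d[0]))-90
print('yaw',yaw,'centroid',c)
n=np.array([d[1],-d[0]])
W=lambda q,z:ray('top',q,z)[:,:2]
back=(W(b[1:3],0)@n).mean(); front=(W(b[[0,3]],.026)@n).mean()
L=(W(b[:2],.042)@d).mean(); Rr=(W(b[2:],0)@d).mean()
ctr=n*(back+front)/2+d*(L+Rr)/2; print('width',back-front,'len',L-Rr,'centre',ctr)
# stop: right edge of block, z .058, rows crop 100..138
br=cv2.resize(T,None,fx=4,fy=4,interpolation=cv2.INTER_CUBIC)[:,:,2] # blue: white vs wood
for f in range(700+60,700+140,8):
    v=br[f,900+470:900+560]-185; i=np.where((v[:-1]>0)&(v[1:]<=0))[0]; k=np.where((v[:-1]<=0)&(v[1:]>0))[0]
    if len(i):
        pr=ray('top',toF([[1370+i[0]+.5,f]]),.058)[0]; pl=ray('top',toF([[1370+k[0]+.5,f]]),.058)[0] if len(k) else pr
        print((pr-OJ)@EX,'stop y R/L',((pr-OJ)@EY).round(4),((pl-OJ)@EY).round(4))
# slot: darkest col
for f in range(700+130,700+220,15):
    s=br[f,900+620:900+665]; pr=ray('top',toF([[1520+np.argmin(s),f]]),.018)[0]; print('slot y',((pr-OJ)@EY).round(4))
go(np.r_[ctr,.12],down(yaw))
E
```

```text
yaw -32.89481899240246 centroid [0.52236291 0.222957  ]
width 0.046407090096598935 len 0.14975976367582344 centre [0.52166076 0.22252155]
0.07705365840585801 stop y R/L 0.0608 0.0889
0.07028416175033092 stop y R/L 0.0594 0.09
0.06337737206932384 stop y R/L 0.0598 0.0895
0.05647674915147975 stop y R/L 0.0601 0.0906
0.04958228474144407 stop y R/L 0.0604 0.0892
0.042622163773066914 stop y R/L 0.0616 0.0904
0.0358117984969899 stop y R/L 0.061 0.089
0.02907942882647284 stop y R/L 0.0597 0.0902
0.022209544956771948 stop y R/L 0.06 0.0905
0.015345778430196742 stop y R/L 0.0603 0.0908
slot y -0.0455
slot y -0.0447
slot y -0.0447
slot y -0.0456
slot y -0.0457
slot y -0.0449
pos [ 0.2201 -0.504   0.2423] rot [-90.     0.   -66.41] F [-0.3 -0.  -0.3] open 0.0851 t 0.7
rows: [-0.5451  0.1223  0.5671] [-0.     -0.5849 -0.    ] deg 33.5 q [-66.4   5.   10.1  95.1   0.   90. ]
```

```bash
python3 -m crank '-.545 .06 .567 0 -.585 0;-.545 .06 .567 0 -.585 0;-.545 .06 .567 0 -.585 0;-.545 .06 .567 0 -.585 0;-.545 .06 .567 0 -.585 0;-.545 .06 .567 0 -.585 0;-.545 .06 .567 0 -.585 0;-.545 .06 .567 0 -.585 0' -0.5 40; python3 -c "
from h import *
go([.5217,.2225,.1],down(-32.9))"
```

```text
time: 1.5
ee_pos: [0.3733, -0.1338, 0.212]
tcp_rot: [-90.0, -0.1, -32.9]
wrist_force: [0.5, -0.6, -0.2]
opening: 0.0641
pos [ 0.3733 -0.1338  0.212 ] rot [-8.999e+01 -7.000e-02 -3.291e+01] F [ 0.5 -0.6 -0.2] open 0.0641 t 1.5
rows: [-0.0691  0.112   0.3797] [-0.0002 -0.0002  0.0011] deg 0.1 q [-19.7 -16.5 -13.1  93.4  -0.  103.2]
```

```bash
python3 -m crank '-.069 .06 .38 0 0 0;-.069 .06 .38 0 0 0;-.069 .06 .38 0 0 0;-.069 .06 .38 0 0 0;-.069 .06 .38 0 0 0;-.069 .06 .38 0 0 0;-.069 .06 .38 0 0 0;-.069 .06 .38 0 0 0'; python3 -m crank '0 0 .0 0 0 0;0 0 0 0 0 0;0 0 0 0 0 0'; python3 -c "
from h import *
go([.5217,.2225,.016],down(-32.9))"
```

```text
time: 2.3
ee_pos: [0.5218, 0.2236, 0.1512]
tcp_rot: [-90.0, 0.0, -32.8]
wrist_force: [1.6, -0.3, 1.7]
opening: 0.0642
time: 2.6
ee_pos: [0.5213, 0.2203, 0.1522]
tcp_rot: [-90.0, -0.0, -32.9]
wrist_force: [-0.6, -0.5, 0.5]
opening: 0.0644
pos [0.5213 0.2203 0.1522] rot [-9.000e+01 -1.000e-02 -3.291e+01] F [-0.6 -0.5  0.5] open 0.0644 t 2.6
rows: [-0.0008  0.1362  0.0021] [ 0.     -0.0001  0.0002] deg 0.0 q [ 22.9   6.3   1.5  85.2  -0.  145.8]
```

```bash
python3 -m crank '-.001 .04 .002 0 0 0;-.001 .07 .002 0 0 0;-.001 .09 .002 0 0 0;-.001 .105 .002 0 0 0;-.001 .118 .002 0 0 0;-.001 .128 .002 0 0 0;-.001 .136 .002 0 0 0;-.001 .136 .002 0 0 0'
python3 - <<'E'
from h import *
a=crop('top',225,175,100,75,4,'pics/t2a.png'); b=crop('side',240,200,120,120,4,'pics/s2.png')
cv2.imwrite('pics/g2.png',np.hstack([np.vstack([a,np.zeros((180,400,3),np.uint8)])[:480],b])[:, :800])
go([.5217,.2225,.016],down(-32.9))
E
```

```text
time: 3.4
ee_pos: [0.5214, 0.2229, 0.0151]
tcp_rot: [-90.0, 0.0, -32.9]
wrist_force: [-0.7, -0.7, -0.2]
opening: 0.064
pos [0.5219 0.2233 0.0163] rot [-8.997e+01 -2.000e-02 -3.288e+01] F [1.1 0.5 0.5] open 0.0641 t 3.5
rows: [ 0.0002  0.0003 -0.0008] [-0.0004  0.0003  0.0003] deg 0.0 q [ 23.2   9.1 -10.5  70.4   0.  146. ]
```

View pics/g2.png

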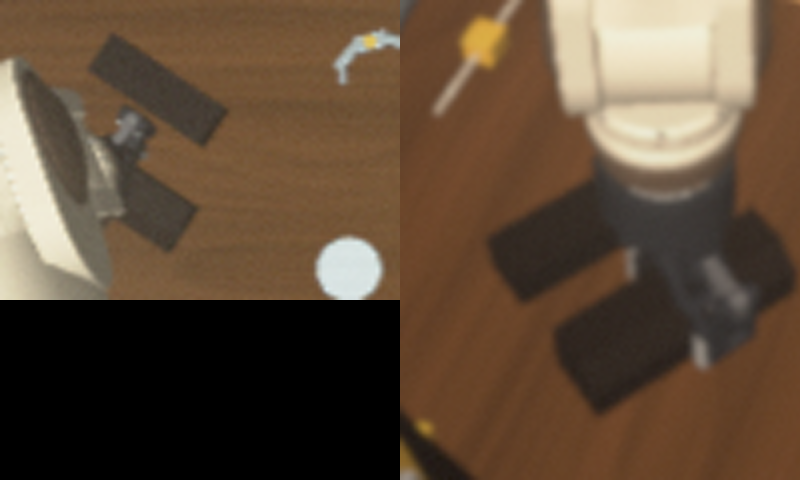

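The fingers straddle the moulding (side view, pads at about (630,265) and (700,350)) and clear the square bar. I'll close them.

```bash
python3 -m crank '0 0 0 0 0 0;0 0 0 0 0 0;0 0 0 0 0 0;0 0 0 0 0 0;0 0 0 0 0 0;0 0 0 0 0 0' 1 60;  python3 -m crank '0 -.005 0 0 0 0;0 -.015 0 0 0 0;0 -.03 0 0 0 0;0 -.05 0 0 0 0;0 -.075 0 0 0 0;0 -.1 0 0 0 0;0 -.1 0 0 0 0;0 -.1 0 0 0 0'
python3 - <<'E'
from h import *
a=crop('top',225,175,100,75,4,'pics/t3a.png'); b=crop('side',240,150,120,150,4,'pics/s3.png')
cv2.imwrite('pics/g3.png',np.hstack([np.vstack([a,np.zeros((300,400,3),np.uint8)]),b[:,:400]]))
go(jig(-.004,-.025,.12),down(YJ))
E
```

```text
time: 4.1
ee_pos: [0.5223, 0.2234, 0.0169]
tcp_rot: [-89.9, -0.1, -32.9]
wrist_force: [0.7, -1.3, 6.3]
opening: 0.0451
time: 4.9
ee_pos: [0.5219, 0.2233, 0.1164]
tcp_rot: [-89.9, -0.0, -32.9]
wrist_force: [-0.2, -0.6, -2.4]
opening: 0.0452
pos [0.5211 0.2229 0.1148] rot [-9.008e+01  5.000e-02 -3.289e+01] F [ 0.   0.4 -3.2] open 0.0447 t 5.0
rows: [ 0.2586 -0.005  -0.3624] [ 0.0011 -0.4981 -0.0012] deg 28.5 q [ 23.2   6.7  -2.1  81.2  -0.  146. ]
```

View pics/g3.png

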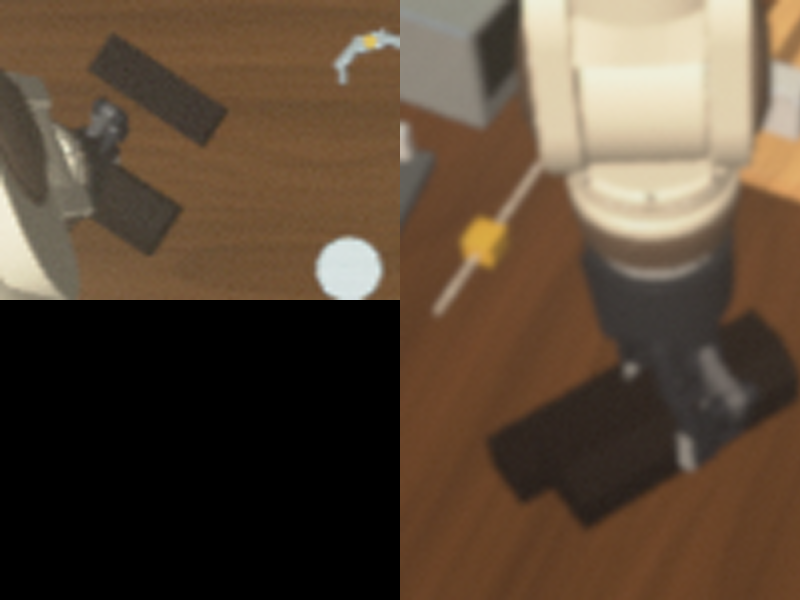

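The moulding is held level and nothing else moved. Now I'll carry it over the board.

```bash
python3 -m crank '.018 -.005 -.026 0 -.06 0;.05 -.005 -.07 0 -.13 0;.085 -.005 -.12 0 -.2 0;.12 -.005 -.168 0 -.27 0;.155 -.005 -.217 0 -.34 0;.19 -.005 -.266 0 -.41 0;.22 -.005 -.31 0 -.46 0;.245 -.005 -.343 0 -.498 0'; python3 -m crank '0 0 0 0 0 0;0 0 0 0 0 0'; python3 -c "
from h import *
go(jig(-.004,-.030,.046),down(YJ))"
```

```text
time: 5.8
ee_pos: [0.5381, -0.16, 0.1196]
tcp_rot: [-90.0, 0.1, -4.2]
wrist_force: [1.3, -0.0, -2.7]
opening: 0.0447
time: 6.0
ee_pos: [0.5382, -0.159, 0.1194]
tcp_rot: [-90.0, 0.1, -4.5]
wrist_force: [0.6, 0.1, -3.4]
opening: 0.0451
pos [ 0.5382 -0.159   0.1194] rot [-89.96   0.14  -4.52] F [ 0.6  0.1 -3.4] open 0.0451 t 6.0
rows: [ 0.0085  0.0733 -0.0674] [-0.0008 -0.003  -0.0024] deg 0.2 q [-16.5   6.   -2.4  81.7   0.   78.1]
```

```bash
python3 -m crank '.004 0 -.03 0 0 0;.0085 0 -.06 0 0 0;.0085 .005 -.067 0 0 0;.0085 .03 -.067 0 0 0;.0085 .05 -.067 0 0 0;.0085 .063 -.067 0 0 0;.0085 .073 -.067 0 0 0;.0085 .073 -.067 0 0 0'
python3 - <<'E'
from h import *
a=crop('top',325,175,100,75,4,'pics/t4a.png'); b=crop('side',290,110,100,110,4,'pics/s4.png')
cv2.imwrite('pics/g4.png',np.hstack([np.vstack([a,np.zeros((140,400,3),np.uint8)]),b]))
go(jig(-.004,-.030,.035),down(YJ))
E
```

```text
time: 6.8
ee_pos: [0.5419, -0.2244, 0.0464]
tcp_rot: [-90.0, 0.1, -4.3]
wrist_force: [-0.2, -0.0, -3.4]
opening: 0.0451
pos [ 0.5427 -0.2252  0.0484] rot [-9.001e+01 -3.000e-02 -4.330e+00] F [ 0.  -0.1 -2. ] open 0.0448 t 6.9
rows: [-0.0015  0.0134 -0.0017] [0.0001 0.0004 0.0005] deg 0.0 q [-22.5  10.7  -5.   74.2   0.   71.8]
```

View pics/g4.png

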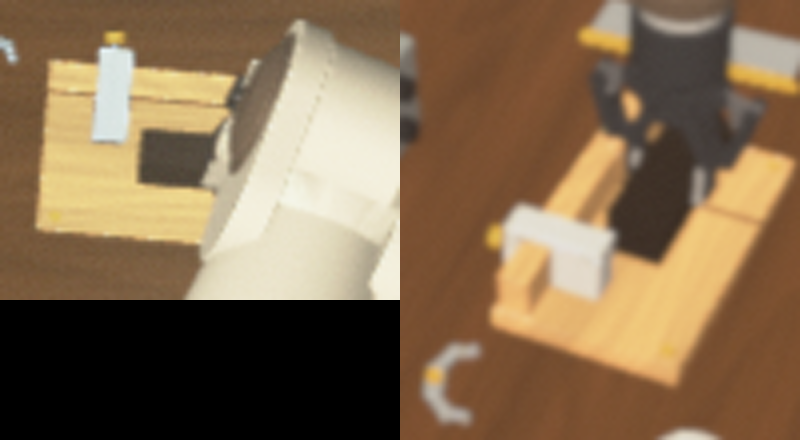

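The held moulding is parallel to the fence, and its left end (140,155) is about 1 cm right of the stop block, overlapping it. I'll lower it until it touches the bed.

```bash
python3 -m crank '0 .005 0 0 0 0;0 .008 0 0 0 0;0 .010 0 0 0 0;0 .0115 0 0 0 0;0 .0115 0 0 0 0'; python3 -m crank '0 .001 0 0 0 0;0 .001 0 0 0 0'; python3 -m crank '0 .001 0 0 0 0;0 .001 0 0 0 0'
```

```text
time: 7.4
ee_pos: [0.5423, -0.2255, 0.0362]
tcp_rot: [-90.0, 0.0, -4.4]
wrist_force: [-0.4, -0.1, -3.2]
opening: 0.0448
time: 7.6
ee_pos: [0.5424, -0.2256, 0.0353]
tcp_rot: [-90.0, -0.0, -4.4]
wrist_force: [-0.5, -0.6, -3.1]
opening: 0.045
time: 7.8
ee_pos: [0.5426, -0.2256, 0.0349]
tcp_rot: [-90.0, -0.0, -4.4]
wrist_force: [-1.2, 0.3, 2.8]
opening: 0.045
```

```bash
python3 -m crank '0 0 .003 0 0 0;0 0 .006 0 0 0;0 0 .009 0 0 0;0 0 .010 0 0 0;0 0 .010 0 0 0'; python3 -m crank '0 0 .002 0 0 0;0 0 .002 0 0 0';  python3 -m crank '0 0 .0015 0 0 0;0 0 .0015 0 0 0'
```

```text
time: 8.3
ee_pos: [0.5436, -0.2154, 0.0349]
tcp_rot: [-90.0, -0.1, -4.3]
wrist_force: [0.7, -1.0, 6.4]
opening: 0.0448
time: 8.5
ee_pos: [0.5437, -0.2135, 0.0349]
tcp_rot: [-90.0, -0.1, -4.3]
wrist_force: [-0.6, -1.2, 5.5]
opening: 0.0449
time: 8.7
ee_pos: [0.5438, -0.2121, 0.0349]
tcp_rot: [-90.0, -0.1, -4.3]
wrist_force: [0.3, -1.5, 5.8]
opening: 0.0448
```

```bash
python3 -m crank '0 0 .001 0 0 0;0 0 .001 0 0 0';  python3 -m crank '0 0 .001 0 0 0;0 0 .001 0 0 0'; python3 -m crank '0 0 .001 0 0 0;0 0 .001 0 0 0'
```

```text
time: 8.9
ee_pos: [0.5439, -0.2112, 0.0349]
tcp_rot: [-90.0, -0.1, -4.4]
wrist_force: [-0.4, -3.0, 5.1]
opening: 0.0451
time: 9.1
ee_pos: [0.5439, -0.2103, 0.0349]
tcp_rot: [-90.0, -0.1, -4.4]
wrist_force: [-0.5, -2.9, 5.6]
opening: 0.0447
time: 9.3
ee_pos: [0.5439, -0.2103, 0.0349]
tcp_rot: [-90.1, -0.1, -4.4]
wrist_force: [-0.9, -8.7, 4.0]
opening: 0.0453
```

It is butted against the stop (force rose to −8.7 N along y). I'll relieve the push, release with a small opening and rise.

```bash
python3 -m crank '0 0 -.0008 0 0 0;0 0 -.0008 0 0 0' ; python3 -m crank '0 0 0 0 0 0;0 0 0 0 0 0;0 0 0 0 0 0;0 0 0 0 0 0' -0.28; python3 -m crank '0 -.01 0 0 0 0;0 -.03 0 0 0 0;0 -.06 0 0 0 0;0 -.09 0 0 0 0;0 -.1 0 0 0 0;0 -.1 0 0 0 0' ; python3 -c "
from h import *
go(jig(-.06,-.010,.1349),down(90+YJ))"
```

```text
time: 9.5
ee_pos: [0.5439, -0.2103, 0.0349]
tcp_rot: [-90.0, -0.1, -4.4]
wrist_force: [0.1, -2.3, 5.6]
opening: 0.0449
time: 9.9
ee_pos: [0.5435, -0.2096, 0.0341]
tcp_rot: [-90.0, 0.0, -4.3]
wrist_force: [-0.8, -0.2, -0.4]
opening: 0.0547
time: 10.5
ee_pos: [0.5445, -0.2102, 0.1365]
tcp_rot: [-90.1, -0.2, -4.4]
wrist_force: [0.0, -0.3, -0.0]
opening: 0.0548
pos [ 0.5445 -0.2102  0.1365] rot [-90.06  -0.19  -4.35] F [ 0.  -0.3 -0. ] open 0.0548 t 10.5
rows: [-0.0581  0.0014  0.0032] [ 0.0033 -1.5708  0.0018] deg 90.0 q [-21.1   8.6   2.3  83.5   0.   73.2]
```

```bash
python3 -m crank '-.02 0 .003 0 -.14 0;-.04 0 .003 0 -.28 0;-.058 0 .003 0 -.42 0;-.058 0 .003 0 -.56 0;-.058 0 .003 0 -.70 0;-.058 0 .003 0 -.84 0;-.058 0 .003 0 -.98 0;-.058 0 .003 0 -1.12 0' 1 60; python3 -m crank '0 0 0 0 -.15 0;0 0 0 0 -.3 0;0 0 0 0 -.45 0;0 0 0 0 -.45 0'
python3 - <<'E'
from h import *
a=crop('top',325,175,100,75,4,'pics/t5a.png'); b=crop('side',290,110,100,110,4,'pics/s5.png')
cv2.imwrite('pics/g5.png',np.hstack([np.vstack([a,np.zeros((140,400,3),np.uint8)]),b]))
go(jig(-.06,-.010,.037),down(90+YJ))
E
```

```text
time: 11.3
ee_pos: [0.4854, -0.2022, 0.1327]
tcp_rot: [-89.9, 0.0, 60.1]
wrist_force: [0.7, 0.5, 0.5]
opening: -0.0006
time: 11.7
ee_pos: [0.4854, -0.2022, 0.1328]
tcp_rot: [-89.9, -0.0, 85.7]
wrist_force: [0.3, -0.0, 0.2]
opening: -0.0003
pos [ 0.4856 -0.2023  0.1333] rot [-8.992e+01 -3.000e-02  8.534e+01] F [-0.1  0.4  0.7] open 0.0002 t 11.8
rows: [-0.0003  0.0963 -0.0013] [-0.0014 -0.0054  0.0005] deg 0.3 q [-22.6   1.   -6.1  83.    0.  -18. ]
```

View pics/g5.png

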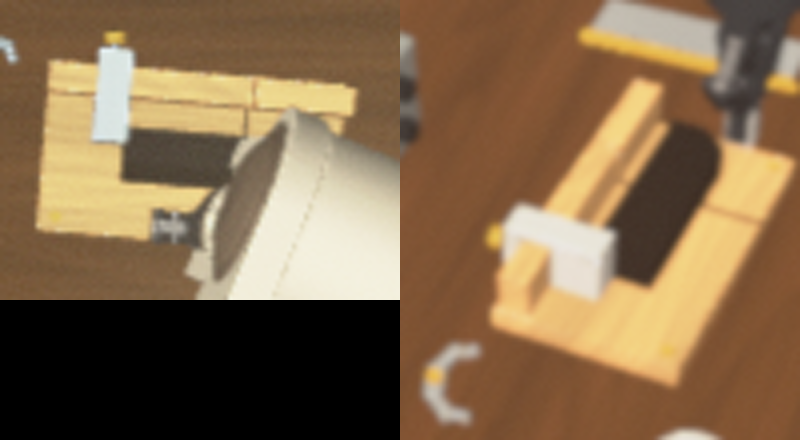

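The moulding lies against the stop, parallel to the fence with a gap of about 2 cm. The closed fingers stand clear in front. I'll lower them and push it to the fence.

```bash
python3 -m crank '-.003 .03 0 0 0 0;-.003 .055 0 0 0 0;-.003 .075 0 0 0 0;-.003 .088 0 0 0 0;-.003 .096 0 0 0 0;-.003 .096 0 0 0 0';python3 -m crank '0 0 -.006 0 0 0;0 0 -.012 0 0 0;0 0 -.018 0 0 0;0 0 -.023 0 0 0;0 0 -.027 0 0 0;0 0 -.031 0 0 0;0 0 -.035 0 0 0;0 0 -.035 0 0 0'; python3 -m crank '0 0 -.003 0 0 0;0 0 -.006 0 0 0;0 0 -.006 0 0 0'
```

```text
time: 12.4
ee_pos: [0.4854, -0.2053, 0.0376]
tcp_rot: [-89.9, -0.0, 85.5]
wrist_force: [0.5, 0.2, 0.1]
opening: -0.0001
time: 13.2
ee_pos: [0.5212, -0.2082, 0.0383]
tcp_rot: [-90.0, -0.0, 85.6]
wrist_force: [-1.0, 0.3, 0.4]
opening: -0.0001
time: 13.5
ee_pos: [0.527, -0.2087, 0.0384]
tcp_rot: [-90.0, 0.0, 85.6]
wrist_force: [0.5, 0.6, 0.0]
opening: 0.0004
```

```bash
python3 -m crank '0 0 -.003 0 0 0;0 0 -.005 0 0 0;0 0 -.005 0 0 0'; python3 -m crank '0 0 -.0015 0 0 0;0 0 -.0015 0 0 0';python3 -m crank '0 0 -.0015 0 0 0;0 0 -.0015 0 0 0'
```

```text
time: 13.8
ee_pos: [0.532, -0.209, 0.0384]
tcp_rot: [-90.0, 0.0, 85.6]
wrist_force: [-0.1, -0.6, 0.6]
opening: -0.0001
time: 14.0
ee_pos: [0.5333, -0.2091, 0.0384]
tcp_rot: [-90.0, 0.0, 85.6]
wrist_force: [0.0, 0.8, -0.9]
opening: -0.0003
time: 14.2
ee_pos: [0.5348, -0.2093, 0.0384]
tcp_rot: [-90.0, 0.0, 85.6]
wrist_force: [-0.1, -0.4, -0.4]
opening: -0.0001
```

```bash
python3 -m crank '0 0 -.0015 0 0 0;0 0 -.0015 0 0 0'; python3 -m crank '0 0 -.0015 0 0 0;0 0 -.0015 0 0 0';python3 -m crank '0 0 -.0015 0 0 0;0 0 -.0015 0 0 0';python3 - <<'E'
from h import *
a=crop('top',325,175,100,75,4,'pics/t6a.png'); b=crop('side',290,110,100,110,4,'pics/s6.png')
cv2.imwrite('pics/g6.png',np.hstack([np.vstack([a,np.zeros((140,400,3),np.uint8)]),b]))
E
```

```text
time: 14.4
ee_pos: [0.5358, -0.2093, 0.0383]
tcp_rot: [-89.9, -0.0, 85.6]
wrist_force: [-2.8, 0.8, 0.1]
opening: 0.0002
time: 14.6
ee_pos: [0.5358, -0.2093, 0.0382]
tcp_rot: [-89.8, -0.0, 85.6]
wrist_force: [-11.6, 0.5, 6.6]
opening: 0.0001
time: 14.8
ee_pos: [0.5359, -0.2093, 0.0382]
tcp_rot: [-89.6, -0.0, 85.6]
wrist_force: [-19.5, 0.8, 10.8]
opening: 0.0003
```

View pics/g6.png

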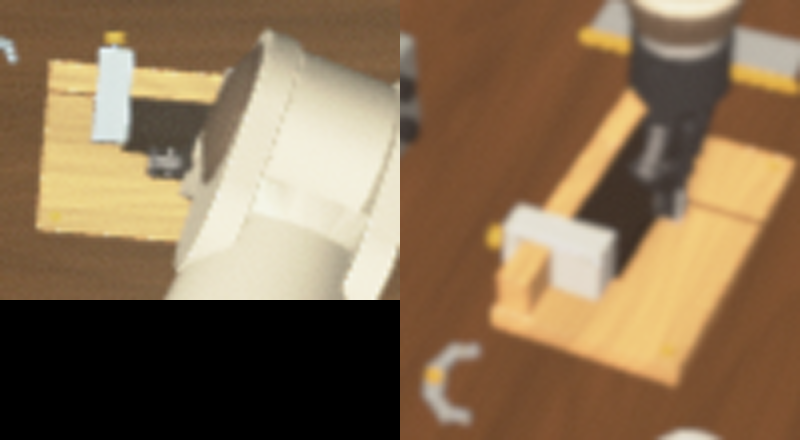

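The moulding now sits against the fence and the stop (side view). I'll retreat, rise and tilt the tool 45° to push square on the bevel.

```bash
python3 -m crank '0 0 .01 0 0 0;0 0 .03 0 0 0;0 -.03 .03 0 0 0;0 -.07 .03 0 0 0;0 -.09 .03 0 0 0;0 -.09 .03 0 0 0'
python3 - <<'E'
from h import *
Rt=Ro.from_rotvec(EY*np.radians(-45))*down(90+YJ)
go(jig(-.029-.02,-.005,.088+.02),Rt)
E
```

```text
time: 15.5
ee_pos: [0.5109, -0.2079, 0.1321]
tcp_rot: [-90.4, 0.1, 85.6]
wrist_force: [-0.0, 0.1, 0.2]
opening: 0.0001
pos [ 0.5109 -0.2079  0.1321] rot [-90.37   0.1   85.6 ] F [-0.   0.1  0.2] open 0.0001 t 15.5
rows: [0.0085 0.024  0.0136] [-7.79e-01 -1.00e-04 -2.00e-03] deg 44.6 q [-22.2   4.   -3.1  82.5   0.  -17.8]
```

```bash
python3 -m crank '.0085 0 .0136 -.13 0 0;.0085 0 .0136 -.26 0 0;.0085 0 .0136 -.39 0 0;.0085 .005 .0136 -.52 0 0;.0085 .015 .0136 -.65 0 0;.0085 .024 .0136 -.779 0 0;.0085 .024 .0136 -.779 0 0;.0085 .024 .0136 -.779 0 0'
python3 - <<'E'
from h import *
Rt=Ro.from_rotvec(EY*np.radians(-45))*down(90+YJ)
a=crop('top',325,175,100,75,4,'pics/t7a.png'); b=crop('side',290,110,100,110,4,'pics/s7.png')
cv2.imwrite('pics/g7.png',np.hstack([np.vstack([a,np.zeros((140,400,3),np.uint8)]),b]))
go(jig(.007-.0078,-.005,.052+.0078),Rt)
E
```

```text
time: 16.3
ee_pos: [0.496, -0.198, 0.1046]
tcp_rot: [-134.5, 0.0, 85.6]
wrist_force: [0.8, 0.2, 1.0]
opening: 0.0002
pos [ 0.4983 -0.1988  0.1085] rot [-1.3475e+02  1.3000e-01  8.5610e+01] F [0.4 0.1 0.2] open -0.0001 t 16.4
rows: [0.0005 0.0684 0.0002] [-0.0043  0.0011 -0.0021] deg 0.3 q [-31.  -36.9 -50.3  35.   18.3 -19.6]
```

View pics/g7.png

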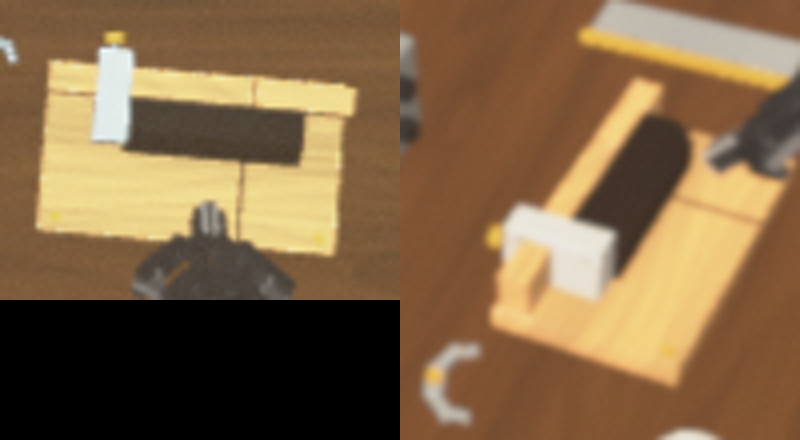

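In the clear view the moulding lies along the fence (top, (130–303, 100–165)), with its left end on the stop at (130,120). The tilted fingers point at the bevel. I'll approach along the tool axis.

```bash
python3 -m crank '0 .02 0 0 0 0;0 .035 0 0 0 0;0 .047 0 0 0 0;0 .055 0 0 0 0;0 .059 0 0 0 0;0 .059 0 0 0 0'; python3 -m crank '0 .003 0 0 0 0;0 .003 0 0 0 0';python3 -m crank '0 .002 0 0 0 0;0 .002 0 0 0 0';python3 -m crank '0 .002 0 0 0 0;0 .002 0 0 0 0'
```

```text
time: 17.0
ee_pos: [0.5385, -0.2011, 0.0629]
tcp_rot: [-134.6, 0.0, 85.6]
wrist_force: [0.2, -0.0, 0.1]
opening: 0.0002
time: 17.2
ee_pos: [0.5399, -0.2012, 0.0606]
tcp_rot: [-134.7, 0.0, 85.6]
wrist_force: [0.6, 0.5, -1.1]
opening: -0.0
time: 17.4
ee_pos: [0.5411, -0.2013, 0.0589]
tcp_rot: [-134.6, 0.0, 85.6]
wrist_force: [-1.8, 0.5, 0.2]
opening: -0.0001
time: 17.6
ee_pos: [0.5425, -0.2013, 0.0572]
tcp_rot: [-134.6, -0.0, 85.6]
wrist_force: [0.0, -0.5, -0.2]
opening: 0.0002
```

```bash
python3 -m crank '0 -.002 -.0045 0 0 0;0 -.002 -.0045 0 0 0'; python3 -m crank '0 .003 0 0 0 0;0 .003 0 0 0 0';python3 -m crank '0 .001 0 0 0 0;0 .001 0 0 0 0';python3 -m crank '0 .001 0 0 0 0;0 .001 0 0 0 0'
```

```text
time: 17.8
ee_pos: [0.5449, -0.2017, 0.0631]
tcp_rot: [-134.7, 0.0, 85.6]
wrist_force: [0.1, -0.7, -0.0]
opening: 0.0001
time: 18.0
ee_pos: [0.5465, -0.2015, 0.0595]
tcp_rot: [-134.6, -0.0, 85.6]
wrist_force: [0.5, -0.1, -0.4]
opening: 0.0
time: 18.2
ee_pos: [0.5469, -0.2016, 0.0591]
tcp_rot: [-134.6, -0.0, 85.6]
wrist_force: [-8.5, 1.8, 5.2]
opening: 0.0001
time: 18.4
ee_pos: [0.5471, -0.2017, 0.0591]
tcp_rot: [-134.6, -0.1, 85.6]
wrist_force: [-37.4, 7.3, 23.9]
opening: 0.0004
```

That push is too stiff (44 N) and leans towards the fence. I'll back off and push again gently, with more downward share and a slight bias to the stop.

```bash
python3 -m crank '0 -.003 -.0005 0 0 0;0 -.003 -.0005 0 0 0;.0003 -.003 -.0005 0 0 0'; python3 -m crank '.0000 .001 0 0 0 0;0 .001 0 0 0 0;0 .001 0 0 0 0'; python3 -c "
from h import *
go(jig(0,0,0))"
```

```text
time: 18.7
ee_pos: [0.5462, -0.2013, 0.0608]
tcp_rot: [-134.6, 0.0, 85.6]
wrist_force: [-0.3, -0.2, -0.0]
opening: -0.0
time: 19.0
ee_pos: [0.5468, -0.2012, 0.0599]
tcp_rot: [-134.6, -0.0, 85.6]
wrist_force: [0.2, -0.3, -0.5]
opening: -0.0004
pos [ 0.5468 -0.2012  0.0599] rot [-1.3461e+02 -1.0000e-02  8.5610e+01] F [ 0.2 -0.3 -0.5] open -0.0004 t 19.0
rows: [0.0041 0.0428 0.0418] [0. 0. 0.] deg 0.0 q [-27.7 -26.2 -49.9  24.2  16.2 -17.1]
```

```bash
python3 -m crank '.00003 .0003 .0001 0 0 0;.00003 .0003 .0001 0 0 0;.00003 .0003 .0001 0 0 0'; python3 -m crank '.00003 .0003 .0001 0 0 0;.00003 .0003 .0001 0 0 0;.00003 .0003 .0001 0 0 0'
```

```text
time: 19.3
ee_pos: [0.547, -0.2013, 0.0599]
tcp_rot: [-134.6, -0.0, 85.6]
wrist_force: [0.3, -0.4, 0.2]
opening: 0.0
time: 19.6
ee_pos: [0.5471, -0.2013, 0.0596]
tcp_rot: [-134.6, -0.0, 85.6]
wrist_force: [-0.3, 0.7, -0.2]
opening: 0.0001
```

```bash
python3 -m crank '.00003 .0003 .0001 0 0 0;.00003 .0003 .0001 0 0 0;.00003 .0003 .0001 0 0 0'; python3 -m crank '.00002 .0002 .0001 0 0 0;.00002 .0002 .0001 0 0 0;.00002 .0002 .0001 0 0 0'
```

```text
time: 19.9
ee_pos: [0.5472, -0.2013, 0.0594]
tcp_rot: [-134.6, 0.0, 85.6]
wrist_force: [-3.0, 0.2, 1.6]
opening: 0.0002
time: 20.2
ee_pos: [0.5473, -0.2013, 0.0594]
tcp_rot: [-134.6, -0.0, 85.6]
wrist_force: [-7.4, 1.3, 5.6]
opening: -0.0
```

```bash
python3 -m crank '.00002 .0001 .0002 0 0 0;.00002 .0001 .0002 0 0 0;.00002 .0001 .0002 0 0 0;.00002 .0001 .0002 0 0 0'
python3 - <<'E'
from h import *
a=crop('top',325,175,100,75,4,'pics/t8a.png'); b=crop('side',290,110,100,110,4,'pics/s8.png')
cv2.imwrite('pics/g8.png',np.hstack([np.vstack([a,np.zeros((140,400,3),np.uint8)]),b]))
for i in range(6):
    vision.camera('top'); o=bot.get_obs(); f=o['wrist_force']; print(f.round(1),(f@EX).round(1),(f@EY).round(1))
d=o['ee_pos']-OJ; print('jig',d@EX,d@EY,o['time'])
E
```

```text
time: 20.6
ee_pos: [0.5473, -0.2013, 0.0594]
tcp_rot: [-134.7, 0.0, 85.6]
wrist_force: [-9.7, 2.0, 6.8]
opening: -0.0001
[-9.   1.7  6.6] -9.1 1.0
[-8.1  1.5  7.4] -8.2 0.8
[-8.5  1.5  7.6] -8.6 0.8
[-9.5  1.9  7.1] -9.6 1.1
[-9.4  1.7  7.1] -9.5 1.0
[-9.7  1.8  6.5] -9.8 1.0
jig 0.0002131418240156575 -0.0041073754526830646 21.0
```

View pics/g8.png

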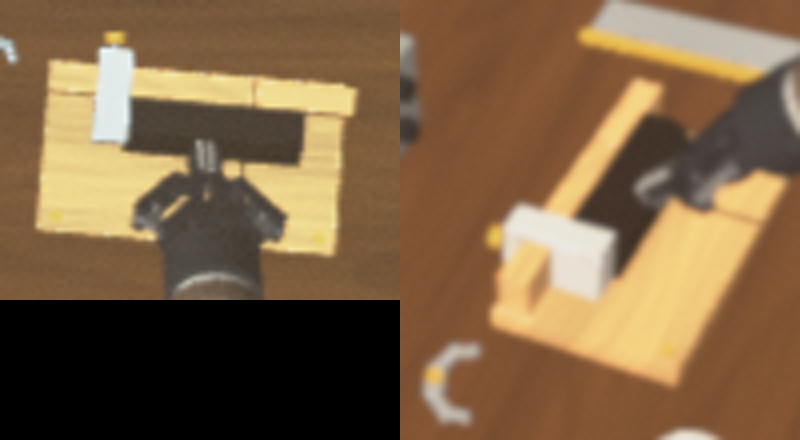

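The fingertips rest on the bevel between the stop and the slot, pushing about 12 N in and down. As a last check I'll measure the right end against the stop, and the back angle.

Run:
```python
from meas import *
T=avg('top',4); S=np.load('T.npy'); toF=lambda p:(np.asarray(p,float)+.5)/4-.5
U=cv2.resize(T,None,fx=4,fy=4,interpolation=cv2.INTER_CUBIC)[:,:,0]
E=[];L=[]
for f in range(700+118,700+150,4):
    v=U[f,1300+250:1300+335]-135; i=np.where((v[:-1]<0)&(v[1:]>=0))[0][-1]
    E.append((ray('top',toF([[1550+i+.5,f]]),.060)[0]-OJ)@EY)
    v=U[f,1300+110:1300+170]-135; i=np.where((v[:-1]>0)&(v[1:]<=0))[0][0]
    L.append((ray('top',toF([[1410+i+.5,f]]),.058)[0]-OJ)@EY)
print('right end y',np.median(E),'stop/moulding border y',np.median(L))
B=[]
for c in list(range(1300+145,1300+245,6))+list(range(1300+262,1300+296,6)):
    v=U[700+85:700+125,c]-140; i=np.where((v[:-1]>0)&(v[1:]<=0))[0][-1]
    p=ray('top',toF([[c,785+i+.5]]),.058)[0]-OJ; B.append((p@EY,p@EX))
B=np.array(B); k=np.polyfit(B[:,0],B[:,1],1); print('back slope rad',k[0],'x',k[1])
o=bot.get_obs(); print(o['wrist_force'].round(1),np.linalg.norm(o['wrist_force']),o['time'])
```

```text
right end y -0.08764074839812017 stop/moulding border y 0.059171459453558235
back slope rad 0.0008505543998146984 x 0.045298885331316235
[-9.2  1.8  7.1] 11.745426073319901 21.2
```

```bash
python3 -c "
from workcell import bot
print(bot.job_done()); o=bot.get_obs(); print(o['wrist_force'],o['time'])"
```

```text
the job is handed in; nothing more can be done
None
the job is handed in; nothing more can be done
```

I handed the job in at about 21 s with the moulding on the bed, against the fence and the stop. The closed fingers were holding it there with a diagonal push on the bevel; no verdict was given.

**What I did:** I gripped the moulding across its width and set it on the bed. I slid it along to the stop, released it and pushed it back to the fence. I then tilted the tool 45° and pressed on the bevel between the stop and the slot.

**Last checks:**
- **Push:** it was steady at about 11.7 N, with roughly 9.5 N in towards the fence and 7 N down. About 1 N acted sideways, away from the stop.
- **Fence:** the back edge was parallel to the fence to within 0.001 rad. It measured 0.3 mm from the nominal fence line.
- **Stop:** no gap showed. The visible dark length came out at 147 mm instead of 150 mm. I put this down to image blur, because a gap would have moved the right end the other way.
- **Position along the fence:** the fingers were about 41 mm from the saw slot and 64 mm short of the stop.
- **Bed force:** I could not measure this directly. From the downward push, the weight and possible friction on the fence, I estimate 7 to 10 N.
- **Bystanders:** none looked shifted in the crops, but I made no final measurement of them. The pyramid case and most of the saw were outside those crops.

**What went wrong:** the first push on the bevel reached about 44 N on contact, more than intended. I backed off and pushed again gently, and the moulding did not visibly move. That was therefore a second push, not the single one asked for.

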